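Fold away the planting rule

TASK

Fold up the wooden planting rule with three leaves and two knobs that is screwed to the bench. First swing its tip leaf back on top of the middle leaf while the middle leaf is still well swung out; then swing the middle leaf, carrying the tip leaf, home on top of the fixed leaf, so that all three lie squarely over one another. Leave the other rule, with two leaves and one knob, as it is.

Things in the scene. Friction and masses are not known exactly. Their poses are not given: they have to be found in the camera images.
- rule: Fixed leaf of the three-leaf rule: wooden strip 160 long, 26 wide, 8 thick, screwed to the bench. Origin: its underside, at the upright root hinge at one end; x along the leaf away from that hinge, z up. The middle leaf turns on the hinge one layer up (8 to 16 high), stays where left, starts 95 to 130 deg counter-clockwise (from above) of x; fold it clockwise to its stop over x: 2.5 N at its knob.
- elbow_knob (a point): Centre (47 above the bench) of the upright round wooden knob, 18 diameter, spanning heights 24 to 70, on the upright elbow pin that joins middle and tip leaf. Fixed to the middle leaf, 140 from the root hinge; its x points along that leaf away from the root hinge. Folded home it stands over the fixed leaf.
- tip_knob (a point): Centre (47 up) of a like knob (heights 24 to 70) at the free end of the tip leaf (16 to 24 high), 110 from the elbow pin; x along the leaf away from the elbow. The leaf starts 80 to 110 deg open (Z shape); fold it counter-clockwise from above about the elbow to its stop over the middle leaf, knob 30 from the root hinge: 1 N at the knob; the middle leaf's stiffer hinge stays put.
- short_knob (a point): Centre (39 above the bench) of the only knob, 18 diameter, heights 16 to 62, of the other rule, which has just a fixed leaf 160 long and one swinging leaf (knob 140 from its hinge), part open. To be left as it is.

How it is judged:
On the way:
1. the tip leaf lies back on the middle leaf (its knob within 45 mm, level, of the root hinge) while the middle leaf is still swung out by more than 45 degrees (horizontal distance between tip_knob and rule below 0.045 m and x of elbow_knob in the frame of rule below 0.098 m), for 0.2 s.
At the end, for the whole second after the job is handed in: All three leaves lie over one another: the elbow knob within 28 mm sideways of the fixed leaf's centre line (about 11 degrees), over that leaf, the tip knob within 45 mm, level, of the root hinge (30 mm when fully folded); the other rule's knob within 20 mm of where it was (horizontal distance between tip_knob and rule below 0.045 m and x of elbow_knob in the frame of rule above 0.12 m and y of elbow_knob in the frame of rule between -0.028 and 0.028 m and distance of short_knob from where it was at the start of the episode below 0.02 m); the robot touches nothing.
It fails at once if the middle leaf is folded home while the tip leaf is still open (x of elbow_knob in the frame of rule above 0.13 m and horizontal distance between tip_knob and rule above 0.08 m).
It fails at once if the other rule's leaf is moved by more than 20 mm (distance of short_knob from where it was at the start of the episode above 0.02 m).
It also fails if it takes over 61 s, if anything falls off the work surface, if the arm or the gripper's body presses on something with over 40 N, if the wrist force passes 120 N, or if a joint passes its speed limit or range.

ROBOT

A 7-joint arm with a two-finger parallel gripper is mounted at the origin on the work surface. World frame = base frame: x ahead of the robot, y to its left, z up, the work surface at z = 0. Lengths are in m, angles in rad, forces in N, time in s.
With the tool pointing down it reaches from about 0.425 to 1.025 m from the base axis. Payload 9.4 kg.
Tool frame: the origin (TCP) lies at the very end of the fingers, on their centre line; the grasp point (between the pads) lies 19 mm behind it; y points along the fingers, x is the direction in which the jaws open and shut, and the axes are right-handed (so a half turn about y gives the same grasp; the last joint's range is limited). The gripper opens to 93 mm and grips with 3 to 60 N. Pads are 15 mm wide; open, the fingers measure 128 mm over their backs; the gripper's body (75 mm by 188 mm) begins 65 mm behind the grasp point.
Start: joints at [-1.374, 0.599, -0.003, 1.599, 0.002, 0.943, -0.08], TCP at [0.196, 0.698, 0.184] pointing down, gripper open.
Joint ranges: [-2.57, 2.57], [-0.35, 1.97], [-1.29, 1.29], [0.11, 2.56], [-1.05, 4.19], [0.11, 1.86], [-2.63, 2.63]. Speed limits (rad/s): [2.22, 2.22, 3.01, 3.01, 3.14, 3.14, 3.14].

INTERFACE

Orientations are given as [roll, pitch, yaw] about the fixed x, y, z axes, in that order (R = Rz(yaw) Ry(pitch) Rx(roll)).
In Python, from bench import arm gives the robot as it stands. The module is installed in compiled form; this text tells all that it offers.
- The arm moves only by the tool drive_tool, never from a script. Its argument "rows" is a list of rows, each an object with "translation": the shift along the tool's x, y, z in mm, a list of three; "delta_rot": the turn, a rotation vector about the tool's x, y, z in degrees, a list of three; "grip": the finger opening in mm, from 0 to 93. In form: [{"translation": [tx, ty, tz], "delta_rot": [wx, wy, wz], "grip": grip}, ...]. A call has exactly 8 rows; each row is the pose to reach, as a shift and turn from the pose measured when the call began, along the tool's axes at that moment; what a row does not reach only later rows make up. A row lasts 1/12 s, in which the tool goes at most 41.7 mm and 7.16 degrees, less where a joint would pass 70% of its speed; a pose out of reach is approached as far as the arm can. A call with a gripper value outside its range is refused whole. The fingers move at their own pace and stop on an object; the grip force is fixed at half the most. Time passes only in rows, so rows that repeat a pose let the fingers close, or fill a call up. It gives the time, the measured TCP pose, the force and the opening at its end, in the units of the state.
- arm.sense(): the state, without advancing time (a new reading comes with each control period).
- arm.camera(name): name is "side" or "top"; returns a dict with "image" (400x640x3 uint8, red, green, blue), "vertical_fov" (degrees; the focal length in pixels is half the picture's height over the tangent of half this angle, whatever the lens; pixels are square), "cx", "cy" (the principal point, pixels), "cam_to_world" (4x4, takes a point from camera to world coordinates). Camera axes: x right, y up, looking along -z (the intrinsics and any distortion apply to the point x, -y, -z); pixel columns grow to the right and rows downward; lengths in m; the calibration is good to about 2 mm. A picture is of the moment at which its call begins. There is no depth.
- arm.sign_off(): hands the job in, once; it reports no verdict.
The state is a dict: "time_s": time; "joint_positions": joint angles; "joint_velocities": joint speeds; "tau": joint torques, N m; "tcp_pos": TCP position; "orientation": TCP orientation; "wrist_force": force on the tool from outside, world axes, zero at the start; "wrist_torque": the same for the moment, N m; "finger_gap": finger opening in m.
Only numpy, scipy, OpenCV 4.12 (cv2) and the standard library are available. Lean on these libraries where they do the work, as an engineer would, in place of code of your own. Each camera call takes 0.05 s, during which the arm holds its last target.

## Working session

There is one attempt and no reset: what is moved stays moved. The work goes in short steps, Python scripts to look and compute and a tool call to move; the robot and the scene stay as the last step left them, time stands still between calls to the robot, and variables do not carry over. Pictures are saved under pics/ and viewed, and the job is handed in when it is done.

Besides the shell and the picture viewer there is one more tool, called as a command line: name --argument value ..., lists and objects as JSON in quotes. drive_tool: Moves the arm, as the interface text tells. Its arguments: {"type":"object","properties":{"rows":{"type":"array"}},"required":["rows"]}

```bash
mkdir -p pics; python3 - <<'E'
from bench import arm
import cv2,numpy as np
s=arm.sense()
for k in("time_s","tcp_pos","orientation","finger_gap"):print(k,s[k])
for n in("top","side"):
    c=arm.camera(n);cv2.imwrite(f"pics/{n}0.png",c["image"][:,:,::-1])
    print(n,c["vertical_fov"],c["cx"],c["cy"],np.round(c["cam_to_world"],3).tolist(),[k for k in c])
E
```

```text
time_s 0.0
tcp_pos [0.19591292 0.69743447 0.18264583]
orientation [-1.57094295  0.00161682  1.29705886]
finger_gap 0.09293196582078263
top 52.50345217663643 313.6205916337801 197.44661126396488 [[-0.008, 0.992, -0.124, 0.361], [-0.999, -0.003, 0.042, -0.125], [0.042, 0.125, 0.991, 0.874], [0.0, 0.0, 0.0, 1.0]] ['image', 'vertical_fov', 'cx', 'cy', 'cam_to_world']
side 46.385745466929194 316.62013412109934 198.19855407740678 [[0.764, 0.375, -0.525, 0.027], [-0.644, 0.417, -0.641, -0.661], [-0.022, 0.828, 0.56, 0.536], [0.0, 0.0, 0.0, 1.0]] ['image', 'vertical_fov', 'cx', 'cy', 'cam_to_world']
```

View pics/top0.png

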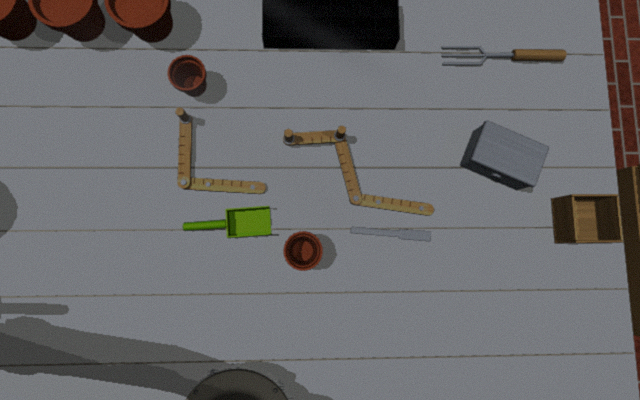

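View pics/side0.png

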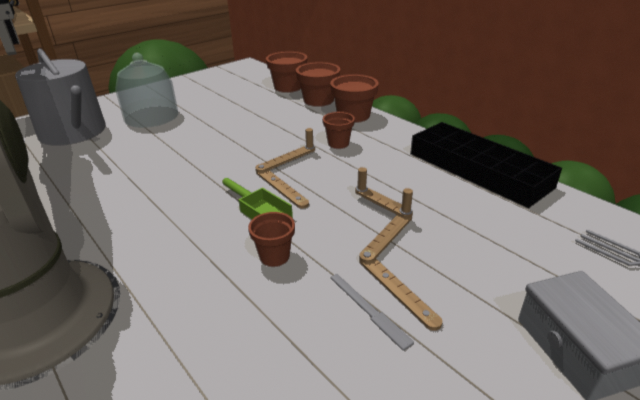

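```bash
python3 - <<'E'
import cv2
a=cv2.imread("pics/top0.png")[110:230,260:450]
b=cv2.imread("pics/side0.png")[160:330,340:450]
cv2.imwrite("pics/ta.png",cv2.resize(a,None,fx=4,fy=4,interpolation=2))
cv2.imwrite("pics/sb.png",cv2.resize(b,None,fx=3.5,fy=3.5,interpolation=2))
E
```

```text
(no output)
```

View pics/ta.png

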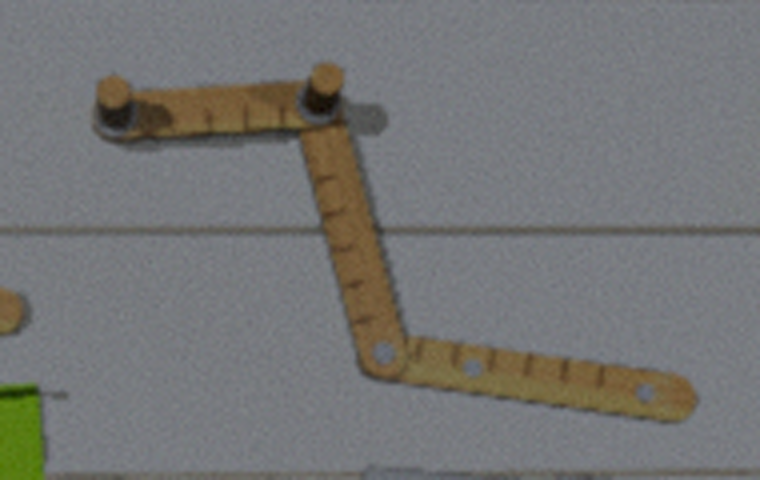

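View pics/sb.png

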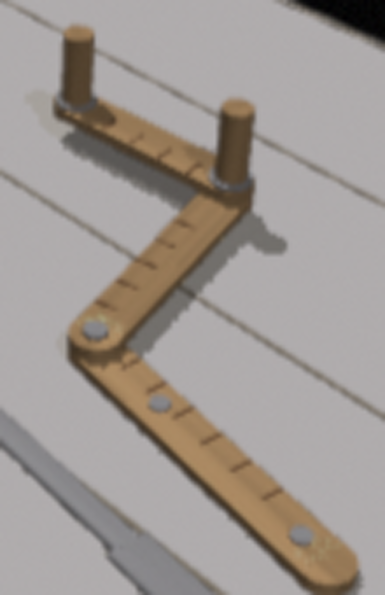

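```bash
cat > h.py <<'E'
import numpy as np
from bench import arm
def ray(c,u,v):
    H,W=c["image"].shape[:2]; f=H/2/np.tan(np.radians(c["vertical_fov"]/2))
    T=np.array(c["cam_to_world"]); d=T[:3,:3]@np.array([(u-c["cx"])/f,-(v-c["cy"])/f,-1]); return T[:3,3],d
def onz(c,u,v,z):
    o,d=ray(c,u,v); return o+d*(z-o[2])/d[2]
def tri(r1,r2):
    o1,d1=r1;o2,d2=r2
    A=np.stack([d1,-d2],1);t=np.linalg.lstsq(A,o2-o1,rcond=None)[0]
    a=o1+t[0]*d1;b=o2+t[1]*d2;return (a+b)/2,np.linalg.norm(a-b)
E
python3 - <<'E'
from h import *
t=arm.camera("top");s=arm.camera("side")
np.set_printoptions(precision=4,suppress=True)
P={}
for n,a,b,z in[("tip",(288.4,132),(362.5,169.3),.07),("elb",(341.3,129),(407.9,190.5),.07),("root",(355.9,197.9),(367,253.6),.016)]:
    P[n]=onz(t,*a,z);print(n,P[n],onz(s,*b,z),tri(ray(t,*a),ray(s,*b)))
f1=onz(t,378.1,201.9,.008);f2=onz(t,421.1,208.1,.008)
g1=onz(s,340+160/3.5,160+403/3.5,.008);g2=onz(s,340+301/3.5,160+536/3.5,.008)
print(f1,f2,g1,g2)
r=P["root"];ang=lambda v:np.degrees(np.arctan2(v[1],v[0]))
print(np.linalg.norm((P["elb"]-r)[:2]),np.linalg.norm((P["tip"]-P["elb"])[:2]),ang(f2-f1),ang(f2-r),ang(P["elb"]-r),ang(P["tip"]-P["elb"]))
print(ang(g2-g1))
E
```

```text
tip [ 0.5964 -0.1086  0.07  ] [ 0.5959 -0.1104  0.07  ] (array([ 0.597 , -0.1088,  0.0688]), np.float64(0.0006705378342024466))
elb [ 0.6032 -0.2168  0.07  ] [ 0.6034 -0.2192  0.07  ] (array([ 0.6043, -0.2176,  0.0685]), np.float64(0.0016153263528959965))
root [ 0.4676 -0.252   0.016 ] [ 0.4704 -0.25    0.016 ] (array([ 0.4677, -0.2519,  0.0187]), np.float64(0.0010625767249488785))
[ 0.4597 -0.3013  0.008 ] [ 0.4459 -0.395   0.008 ] [ 0.4622 -0.301   0.008 ] [ 0.4474 -0.395   0.008 ]
0.14011422055441936 0.10841925451770619 -98.39627555398978 -98.62334090283694 14.518201545749013 93.59808314257005
-98.9764718209384
```

```bash
cat >> h.py <<'E'
from scipy.spatial.transform import Rotation as Ro
np.set_printoptions(precision=4,suppress=True)
def rows(wps):
    """wps: (x,y,z,yawdeg) world, tool down; prints tool-axis rows"""
    s=arm.sense();R0=Ro.from_euler("xyz",s["orientation"]);p=np.array(s["tcp_pos"])
    print("t",s["time_s"],"tcp",p,"rpy",np.degrees(s["orientation"]).round(1),"F",np.round(s["wrist_force"],1))
    for x,y,z,w in wps:
        d=R0.inv().apply(np.array([x,y,z])-p)*1000
        r=(R0.inv()*Ro.from_euler("xyz",[-90,0,w],degrees=True)).as_rotvec(degrees=True)
        print(d.round(0),r.round(1))
Rt=np.array([.4685,-.2512]);E0=np.array([.6038,-.2180]);
def arc(C,r,degs,sgn,off=.0165,z=.036,yawadd=0):
    out=[]
    for a in degs:
        t=np.radians(a);k=C+r*np.array([np.cos(t),np.sin(t)]);tg=sgn*np.array([-np.sin(t),np.cos(t)])
        out.append((*(k-off*tg),z,a+yawadd))
    return out
E
python3 - <<'E'
from h import *
g=arc(E0,.11,[93.6],1,off=.035,z=.14,yawadd=180)[0];print(g)
a=np.array([.1959,.6974,.1826,74.3]);b=np.array([*g[:3],-86.4])
rows([a+(b-a)*k/24 for k in(1,2,3,4,5,6,7,8)])
E
```

```text
(np.float64(0.6318239783467651), np.float64(-0.10601939168936417), 0.14, 273.6)
t 0.2 tcp [0.196  0.6977 0.183 ] rpy [-90.    0.1  74.3] F [ 0.2 -0.5  0.5]
[-28.   2. -27.] [ 0.   6.7 -0.1]
[-55.   4. -53.] [ 0.  13.4 -0.1]
[-82.   6. -80.] [ 0.  20.1 -0.1]
[-110.    8. -106.] [ 0.  26.8 -0.1]
[-137.    9. -133.] [ 0.  33.5 -0.1]
[-164.   11. -159.] [ 0.  40.2 -0. ]
[-192.   13. -186.] [ 0.  46.9 -0. ]
[-219.   15. -212.] [ 0.  53.6 -0. ]
```

drive_tool --rows '[{"translation":[-28,2,-27],"delta_rot":[0,6.7,0],"grip":0},{"translation":[-55,4,-53],"delta_rot":[0,13.4,0],"grip":0},{"translation":[-82,6,-80],"delta_rot":[0,20,0],"grip":0},{"translation":[-110,8,-106],"delta_rot":[0,27,0],"grip":0},{"translation":[-137,9,-133],"delta_rot":[0,33.5,0],"grip":0},{"translation":[-164,11,-159],"delta_rot":[0,40,0],"grip":0},{"translation":[-192,13,-186],"delta_rot":[0,47,0],"grip":0},{"translation":[-219,15,-212],"delta_rot":[0,53.6,0],"grip":0}]'

```text
time_s: 0.87
tcp_pos: [0.3415, 0.4277, 0.1683]
orientation: [-1.572, 0.0, 0.355]
wrist_force: [-0.5, 0.1, 0.3]
finger_gap: 0.0446
```

```bash
cat > go.py <<'E'
from h import *
import sys
# linear go to x y z yaw in n steps
x,y,z,w,n=map(float,sys.argv[1:]);s=arm.sense()
a=np.array([*s["tcp_pos"],np.degrees(s["orientation"][2])]);b=np.array([x,y,z,w])
rows([a+(b-a)*min(1,k/n) for k in range(1,9)]);print("gap",s["finger_gap"],"q7",s["joint_positions"][6])
E
python3 go.py .632 -.106 .14 -86.4 16
```

```text
t 0.8667 tcp [0.3415 0.4277 0.1683] rpy [-90.    0.   20.4] F [-0.5  0.1  0.3]
[  5.   2. -38.] [ 0.   6.7 -0. ]
[ 11.   4. -75.] [ 0.  13.3 -0. ]
[  16.    5. -113.] [ 0. 20. -0.]
[  22.    7. -150.] [ 0.  26.7 -0. ]
[  27.    9. -188.] [ 0.  33.4 -0. ]
[  33.   11. -226.] [ 0. 40. -0.]
[  38.   13. -263.] [ 0.  46.7  0. ]
[  43.   14. -301.] [ 0.  53.4  0. ]
gap 0.04456993941003676 q7 -0.4754051945956644
```

drive_tool --rows '[{"translation":[5,2,-38],"delta_rot":[0,6.7,0],"grip":0},{"translation":[11,4,-75],"delta_rot":[0,13.4,0],"grip":0},{"translation":[16,5,-113],"delta_rot":[0,20,0],"grip":0},{"translation":[22,7,-150],"delta_rot":[0,27,0],"grip":0},{"translation":[27,9,-188],"delta_rot":[0,33.5,0],"grip":0},{"translation":[33,11,-226],"delta_rot":[0,40,0],"grip":0},{"translation":[38,13,-263],"delta_rot":[0,47,0],"grip":0},{"translation":[43,14,-301],"delta_rot":[0,53.4,0],"grip":0}]'

```text
time_s: 1.53
tcp_pos: [0.487, 0.1589, 0.1545]
orientation: [-1.571, -0.0, -0.582]
wrist_force: [-0.5, 0.3, -0.4]
finger_gap: 0.0006
```

```bash
python3 go.py .632 -.106 .14 -86.4 8
```

```text
t 1.5333 tcp [0.487  0.1589 0.1545] rpy [-90.   -0.  -33.4] F [-0.5  0.3 -0.4]
[ 33.   2. -18.] [0.  6.6 0. ]
[ 67.   4. -35.] [ 0.  13.3  0. ]
[100.   5. -53.] [ 0.  19.9  0. ]
[133.   7. -71.] [ 0.  26.5  0. ]
[167.   9. -88.] [ 0.  33.2  0. ]
[ 200.   11. -106.] [ 0.  39.8  0. ]
[ 233.   13. -124.] [ 0.  46.4  0. ]
[ 267.   15. -142.] [ 0. 53.  0.]
gap 0.0005752979582151591 q7 -0.6310799657309959
```

drive_tool --rows '[{"translation":[33,2,-18],"delta_rot":[0,6.6,0],"grip":0},{"translation":[67,4,-35],"delta_rot":[0,13.3,0],"grip":0},{"translation":[100,5,-53],"delta_rot":[0,20,0],"grip":0},{"translation":[133,7,-71],"delta_rot":[0,26.5,0],"grip":0},{"translation":[167,9,-88],"delta_rot":[0,33,0],"grip":0},{"translation":[200,11,-106],"delta_rot":[0,40,0],"grip":0},{"translation":[233,13,-124],"delta_rot":[0,46.5,0],"grip":0},{"translation":[267,15,-142],"delta_rot":[0,53,0],"grip":0}]'

```text
time_s: 2.2
tcp_pos: [0.6325, -0.1079, 0.1394]
orientation: [-1.571, 0.0, -1.512]
wrist_force: [0.7, -0.1, 0.5]
finger_gap: 0.0007
```

```bash
python3 go.py .634 -.106 .036 -86.4 7; python3 - <<'E'
from h import *
import cv2
cv2.imwrite("pics/s1.png",arm.camera("side")["image"][:,:,::-1])
E
```

```text
t 2.2 tcp [ 0.6325 -0.1079  0.1394] rpy [-90.    0.  -86.7] F [ 0.7 -0.1  0.5]
[-0. 15.  0.] [-0. -0. -0.]
[-1. 30.  0.] [-0.  -0.1 -0. ]
[-1. 44.  1.] [-0.  -0.1 -0. ]
[-1. 59.  1.] [-0.  -0.1 -0. ]
[-1. 74.  1.] [-0.  -0.2 -0. ]
[-2. 89.  1.] [-0.  -0.2 -0. ]
[ -2. 103.   2.] [-0.  -0.3 -0. ]
[ -2. 103.   2.] [-0.  -0.3 -0. ]
gap 0.000698368093255427 q7 -0.8667930589508153
```

View pics/s1.png

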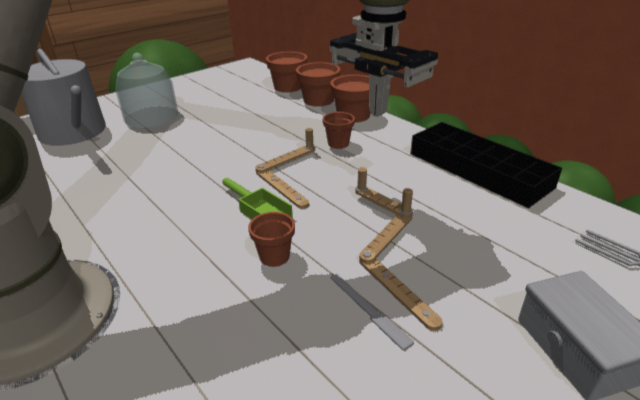

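The gripper hangs above and just beyond the tip knob: fingers near (378,95), tip knob at (362,178), elbow knob at (407,202). Nothing has moved. Descending.

drive_tool --rows '[{"translation":[0,15,0],"delta_rot":[0,0,0],"grip":0},{"translation":[-1,30,0],"delta_rot":[0,0,0],"grip":0},{"translation":[-1,44,1],"delta_rot":[0,0,0],"grip":0},{"translation":[-1,59,1],"delta_rot":[0,0,0],"grip":0},{"translation":[-1,74,1],"delta_rot":[0,0,0],"grip":0},{"translation":[-2,89,1],"delta_rot":[0,0,0],"grip":0},{"translation":[-2,102,2],"delta_rot":[0,0,0],"grip":0},{"translation":[-2,103,2],"delta_rot":[0,0,0],"grip":0}]'

```text
time_s: 2.92
tcp_pos: [0.6366, -0.1135, 0.0343]
orientation: [-1.571, -0.005, -1.525]
wrist_force: [0.0, 0.3, 0.3]
finger_gap: 0.0005
```

```bash
python3 - <<'E'
from h import *
import cv2
rows(arc(E0,.11,np.linspace(85,110,8),1,yawadd=180))
cv2.imwrite("pics/s2.png",cv2.resize(arm.camera("side")["image"][60:300,250:500,::-1],None,fx=2.4,fy=2.4))
E
```

```text
t 2.9167 tcp [ 0.6366 -0.1135  0.0343] rpy [-90.   -0.3 -87.4] F [0.  0.3 0.3]
[-4. -2. -7.] [-0.   7.6  0.3]
[ -6.  -2. -13.] [-0.   4.1  0.3]
[ -7.  -2. -20.] [0.  0.5 0.3]
[ -8.  -2. -27.] [ 0.  -3.1  0.3]
[ -8.  -2. -34.] [ 0.  -6.7  0.3]
[ -8.  -2. -41.] [  0.  -10.2   0.3]
[ -8.  -2. -48.] [  0.  -13.8   0.3]
[ -7.  -2. -55.] [  0.  -17.4   0.3]
```

View pics/s2.png

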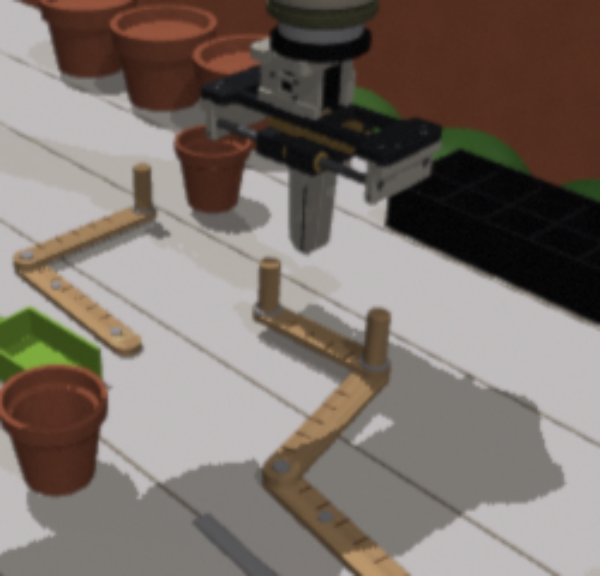

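```bash
python3 - <<'E'
from h import *
import cv2
c=arm.camera("side");print(onz(c,379,162,.034)); print(arm.sense()["tcp_pos"])
t=arm.camera("top");cv2.imwrite("pics/t2.png",cv2.resize(t["image"][60:240,200:450,::-1],None,fx=3,fy=3))
rows(arc(E0,.11,np.linspace(85,110,8),1,yawadd=180))
E
```

```text
[ 0.6878 -0.0697  0.034 ]
[ 0.6375 -0.1144  0.0365]
t 3.0667 tcp [ 0.6379 -0.1147  0.0371] rpy [-89.8  -0.4 -87.4] F [0.1 0.3 0.6]
[-5.  1. -8.] [-0.2  7.6  0.4]
[ -7.   1. -15.] [-0.2  4.   0.4]
[ -8.   1. -21.] [-0.2  0.4  0.4]
[ -9.   1. -28.] [-0.2 -3.1  0.4]
[ -9.   1. -35.] [-0.2 -6.7  0.4]
[-10.   1. -42.] [ -0.2 -10.3   0.4]
[ -9.   1. -49.] [ -0.1 -13.9   0.4]
[ -8.   1. -56.] [ -0.1 -17.4   0.4]
```

View pics/t2.png

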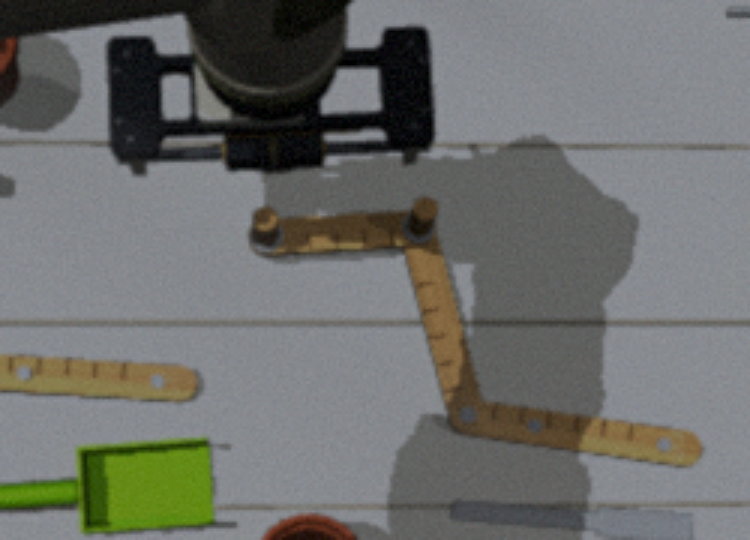

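```bash
python3 - <<'E'
from h import *
c=arm.camera("side")
for z in(.139,.15,.16,.17,.18): print(onz(c,378,115,z))
for z in(.036,.05,.06,.07,.08): print(onz(c,379,162.5,z))
print(np.round(arm.sense()["joint_positions"],3), arm.sense()["finger_gap"])
import cv2
cv2.imwrite("pics/s3.png",cv2.resize(c["image"][100:200,330:430,::-1],None,fx=6,fy=6,interpolation=2))
E
```

```text
[ 0.6892 -0.058   0.139 ]
[ 0.6709 -0.0747  0.15  ]
[ 0.6542 -0.0899  0.16  ]
[ 0.6375 -0.1051  0.17  ]
[ 0.6209 -0.1203  0.18  ]
[ 0.6836 -0.0736  0.036 ]
[ 0.6653 -0.09    0.05  ]
[ 0.6522 -0.1018  0.06  ]
[ 0.639  -0.1135  0.07  ]
[ 0.6259 -0.1253  0.08  ]
[-0.288  0.77   0.606  1.922 -0.69   0.663 -0.777] 0.0007476211306386758
```

View pics/s3.png

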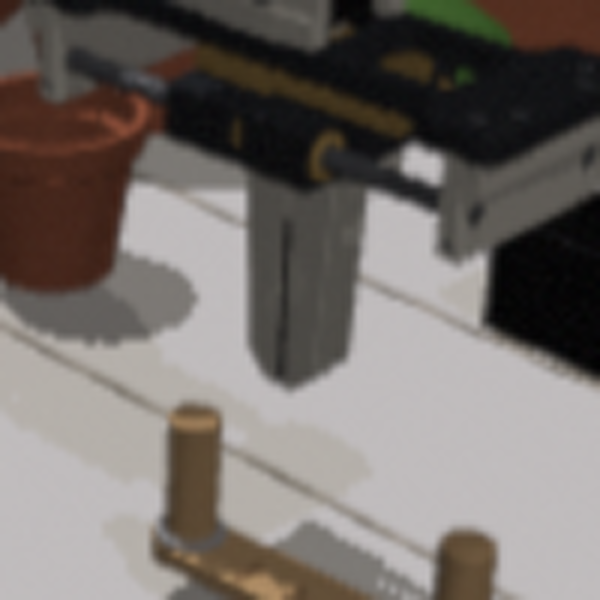

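```bash
python3 - <<'E'
from h import *
c=arm.camera("top")
for z in(.1,.13,.165,.2): print(z,"front",onz(c,200+273/3,60+168/3,z),"L",onz(c,200+108/3,60+40/3,z),"R",onz(c,200+434/3,60+150/3,z))
im=c["image"]
import cv2
cv2.imwrite("pics/t3.png",cv2.resize(im[60:150,225:355,::-1],None,fx=6,fy=6,interpolation=2))
s=arm.sense();print(s["wrist_force"],s["time_s"])
E
```

```text
0.1 front [ 0.6201 -0.1144  0.1   ] L [ 0.707  -0.0054  0.1   ] R [ 0.6331 -0.2208  0.1   ]
0.13 front [ 0.61   -0.1148  0.13  ] L [ 0.6936 -0.01    0.13  ] R [ 0.6225 -0.217   0.13  ]
0.165 front [ 0.5983 -0.1152  0.165 ] L [ 0.6779 -0.0154  0.165 ] R [ 0.6102 -0.2127  0.165 ]
0.2 front [ 0.5866 -0.1157  0.2   ] L [ 0.6623 -0.0208  0.2   ] R [ 0.5979 -0.2083  0.2   ]
[ 0.4598 -0.5767  0.1024] 3.1667
```

View pics/t3.png

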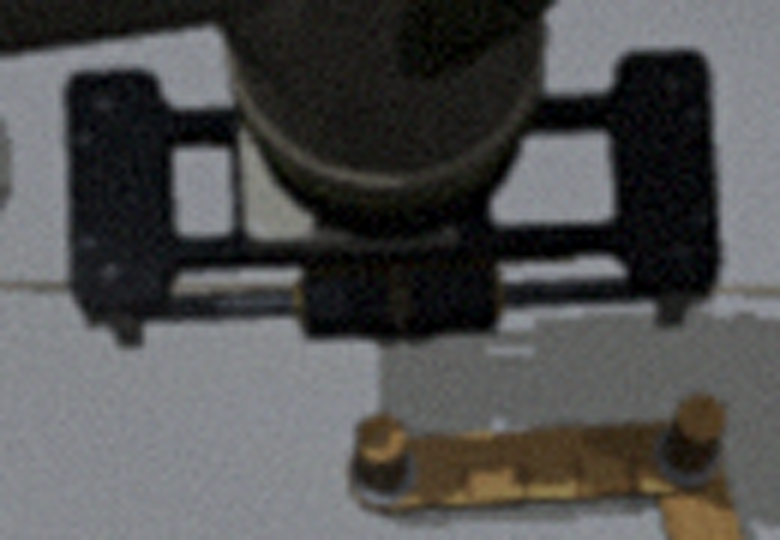

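drive_tool --rows '[{"translation":[-2,5,0],"delta_rot":[0,0,0],"grip":0},{"translation":[-4,10,-1],"delta_rot":[0,0,0],"grip":0},{"translation":[-5,15,-2],"delta_rot":[0,0,0],"grip":0},{"translation":[-6,20,-3],"delta_rot":[0,0,0],"grip":0},{"translation":[-6,24,-3],"delta_rot":[0,0,0],"grip":0},{"translation":[-6,25,-3],"delta_rot":[0,0,0],"grip":0},{"translation":[-6,25,-3],"delta_rot":[0,0,0],"grip":0},{"translation":[-6,25,-3],"delta_rot":[0,0,0],"grip":0}]'

```text
time_s: 3.83
tcp_pos: [0.6351, -0.1093, 0.0126]
orientation: [-1.567, -0.007, -1.526]
wrist_force: [0.9, 0.8, -0.8]
finger_gap: 0.0001
```

```bash
python3 - <<'E'
from h import *
import cv2
c=arm.camera("side");s=arm.sense();print(s["tcp_pos"],s["wrist_force"],s["finger_gap"])
cv2.imwrite("pics/s4.png",cv2.resize(c["image"][100:220,330:430,::-1],None,fx=5,fy=5,interpolation=2))
E
```

```text
[ 0.6352 -0.1093  0.0127] [-0.0355  0.0944 -0.5835] 0.0005635430481991995
```

View pics/s4.png

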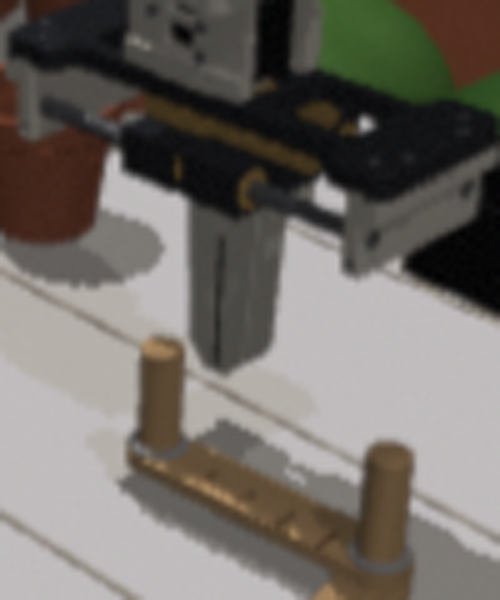

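```bash
cat >> h.py <<'E'
def proj(c,p):
    H=c["image"].shape[0]; f=H/2/np.tan(np.radians(c["vertical_fov"]/2))
    T=np.linalg.inv(np.array(c["cam_to_world"]));q=T[:3,:3]@np.array(p)+T[:3,3]
    return c["cx"]+f*q[0]/-q[2], c["cy"]-f*q[1]/-q[2]
E
python3 - <<'E'
from h import *
import cv2
c=arm.camera("side")
for z in (.0127,.03,.045,.06): print(z,proj(c,[.6352,-.1093,z]),onz(c,374.5,174.6,z))
print(proj(c,[.5965,-.1095,.07]),proj(c,[.5965,-.1095,.024]))
for p in ([.6352,-.1093,.0127],[.5965,-.1095,.024]):print(proj(arm.camera("top"),p))
E
```

```text
0.0127 (np.float64(374.7485069622529), np.float64(186.49099948350315)) [ 0.669  -0.0759  0.0127]
0.03 (np.float64(375.153421413832), np.float64(179.37658734589746)) [ 0.6478 -0.0953  0.03  ]
0.045 (np.float64(375.51120401101207), np.float64(173.09028948205224)) [ 0.6294 -0.112   0.045 ]
0.06 (np.float64(375.8753856707075), np.float64(166.69155905905578)) [ 0.611  -0.1288  0.06  ]
(np.float64(362.39987905818634), np.float64(169.0177659690432)) (np.float64(361.642400810407), np.float64(188.7580072587931))
(np.float64(289.22204255982604), np.float64(122.2137722480671))
(np.float64(289.2263177042981), np.float64(138.05126241885057))
```

The pictures put the fingertips about 32 mm higher than the reported z. Pixel (374.5,174.6) gives z≈0.045 against a reported 0.013. I'll check this with a slow descent over bare bench.

drive_tool --rows '[{"translation":[0,2,0],"delta_rot":[0,0,0],"grip":0},{"translation":[0,4,0],"delta_rot":[0,0,0],"grip":0},{"translation":[0,6,0],"delta_rot":[0,0,0],"grip":0},{"translation":[0,8,0],"delta_rot":[0,0,0],"grip":0},{"translation":[0,10,0],"delta_rot":[0,0,0],"grip":0},{"translation":[0,12,0],"delta_rot":[0,0,0],"grip":0},{"translation":[0,14,0],"delta_rot":[0,0,0],"grip":0},{"translation":[0,15,0],"delta_rot":[0,0,0],"grip":0}]'

```text
time_s: 4.7
tcp_pos: [0.6352, -0.1092, -0.0025]
orientation: [-1.566, -0.007, -1.526]
wrist_force: [-1.1, 0.2, 0.2]
finger_gap: 0.0003
```

```bash
python3 - <<'E'
from h import *
import cv2
c=arm.camera("side");s=arm.sense();print(s["tcp_pos"],s["orientation"],s["wrist_force"],s["finger_gap"])
cv2.imwrite("pics/s5.png",cv2.resize(c["image"][100:220,330:430,::-1],None,fx=5,fy=5,interpolation=2))
E
```

```text
[ 0.6351 -0.1092 -0.0026] [-1.5666 -0.0065 -1.5261] [ 0.2373 -0.4092 -0.3553] 0.0004147076310877623
```

View pics/s5.png

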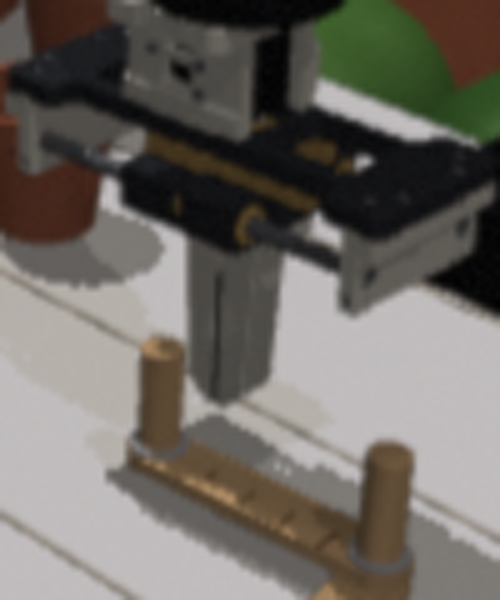

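```bash
python3 - <<'E'
from h import *
c=arm.camera("side")
for z in (.02,.025,.03,.035,.04): print(z,onz(c,373.6,180,z),onz(c,374.6,180.7,z))
print(proj(c,[.6277,-.1092,.03]),proj(c,[.6277,-.1267,.03]),proj(c,[.6277,-.0917,.03]),proj(c,[.6427,-.1267,.03]))
print(arm.sense()["time_s"])
E
```

```text
0.02 [ 0.643  -0.0979  0.02  ] [ 0.6426 -0.1013  0.02  ]
0.025 [ 0.6371 -0.1034  0.025 ] [ 0.6366 -0.1067  0.025 ]
0.03 [ 0.6311 -0.1089  0.03  ] [ 0.6307 -0.1121  0.03  ]
0.035 [ 0.6251 -0.1143  0.035 ] [ 0.6247 -0.1175  0.035 ]
0.04 [ 0.6192 -0.1198  0.04  ] [ 0.6188 -0.123   0.04  ]
(np.float64(372.54960705575513), np.float64(180.65791247802497)) (np.float64(378.81150952336577), np.float64(184.06502257085796)) (np.float64(366.4335699555173), np.float64(177.33016794029945)) (np.float64(383.9358609734769), np.float64(181.41599143158578))
4.8
```

Confirmed: no contact at a reported z of -0.003, and the seam pixel (373.6,180) triangulates to z≈0.030. True height is the reported z plus 33 mm. The x and y agree, so I'll command z=0.004. Now pushing the tip knob.

```bash
cat > p1.py <<'E'
from h import *
import sys
a,b=map(float,sys.argv[1:3]);off=float(sys.argv[3]) if len(sys.argv)>3 else .0165
rows(arc(E0,.11,np.linspace(a,b,9)[1:],1,off=off,z=.004,yawadd=180))
E
python3 p1.py 82 106
```

```text
t 4.8 tcp [ 0.6352 -0.1092 -0.0024] rpy [-89.7  -0.4 -87.4] F [-0.4 -0.2  0.1]
[ 0. -6. -5.] [-0.3  7.6  0.4]
[ -1.  -6. -11.] [-0.3  4.6  0.4]
[ -2.  -6. -17.] [-0.3  1.6  0.4]
[ -3.  -6. -22.] [-0.2 -1.4  0.4]
[ -4.  -7. -28.] [-0.2 -4.4  0.4]
[ -4.  -7. -34.] [-0.2 -7.4  0.4]
[ -4.  -7. -40.] [ -0.2 -10.4   0.4]
[ -4.  -7. -46.] [ -0.2 -13.4   0.4]
```

drive_tool --rows '[{"translation":[0,-6,-5],"delta_rot":[0,5,0],"grip":0},{"translation":[-1,-6,-11],"delta_rot":[0,4.6,0],"grip":0},{"translation":[-2,-6,-17],"delta_rot":[0,1.6,0],"grip":0},{"translation":[-3,-6,-22],"delta_rot":[0,-1.4,0],"grip":0},{"translation":[-4,-6,-28],"delta_rot":[0,-4.4,0],"grip":0},{"translation":[-4,-6,-34],"delta_rot":[0,-7.4,0],"grip":0},{"translation":[-4,-6,-40],"delta_rot":[0,-10.4,0],"grip":0},{"translation":[-4,-6,-46],"delta_rot":[0,-13.4,0],"grip":0}]'

```text
time_s: 5.47
tcp_pos: [0.589, -0.1073, 0.0036]
orientation: [-1.567, -0.008, -1.287]
wrist_force: [1.2, -0.7, -0.9]
finger_gap: 0.0005
```

```bash
python3 p1.py 106 136; python3 - <<'E'
from h import *
import cv2
c=arm.camera("side")
cv2.imwrite("pics/s6.png",cv2.resize(c["image"][60:300,250:500,::-1],None,fx=2.4,fy=2.4,interpolation=2))
E
```

```text
t 5.4667 tcp [ 0.589  -0.1073  0.0036] rpy [-89.8  -0.5 -73.7] F [ 1.2 -0.7 -0.9]
[-0. -0. -7.] [-0.2 -3.5  0.5]
[ -1.  -0. -14.] [-0.2 -7.2  0.5]
[ -1.  -0. -22.] [ -0.2 -11.    0.5]
[ -0.  -1. -29.] [ -0.1 -14.7   0.5]
[  1.  -1. -36.] [ -0.1 -18.5   0.5]
[  2.  -1. -43.] [ -0.1 -22.2   0.5]
[  4.  -1. -50.] [ -0.1 -26.    0.5]
[  7.  -1. -57.] [ -0.1 -29.7   0.5]
```

View pics/s6.png

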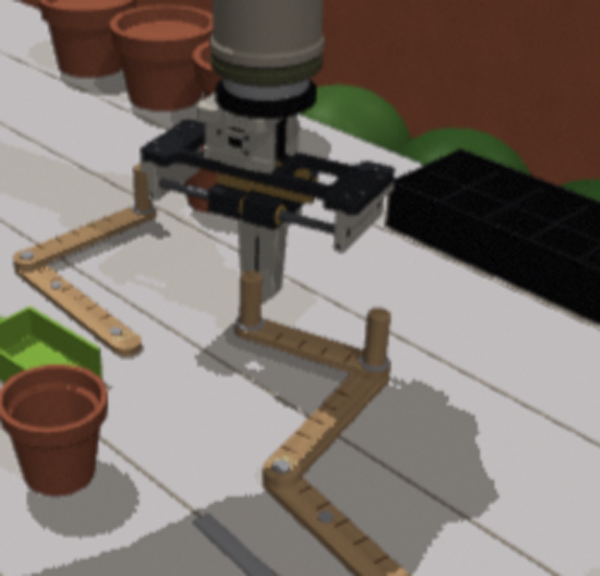

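The tip knob has moved from (270,270) to (250,285) with the finger right behind it. The middle leaf has not moved. Continuing.

drive_tool --rows '[{"translation":[0,0,-7],"delta_rot":[0,-3.5,0],"grip":0},{"translation":[-1,0,-14],"delta_rot":[0,-7.2,0],"grip":0},{"translation":[-1,0,-22],"delta_rot":[0,-11,0],"grip":0},{"translation":[0,0,-29],"delta_rot":[0,-14.7,0],"grip":0},{"translation":[1,0,-36],"delta_rot":[0,-18.5,0],"grip":0},{"translation":[2,0,-43],"delta_rot":[0,-22,0],"grip":0},{"translation":[4,0,-50],"delta_rot":[0,-26,0],"grip":0},{"translation":[7,0,-57],"delta_rot":[0,-29.7,0],"grip":0}]'

```text
time_s: 6.18
tcp_pos: [0.5348, -0.1302, 0.0037]
orientation: [-1.572, -0.008, -0.761]
wrist_force: [0.3, 1.4, -0.1]
finger_gap: 0.0007
```

```bash
python3 p1.py 136 166
```

```text
t 6.1833 tcp [ 0.5348 -0.1302  0.0037] rpy [-90.1  -0.5 -43.6] F [ 0.3  1.4 -0.1]
[-0. -0. -6.] [ 0.1 -3.3  0.5]
[ -1.  -0. -13.] [ 0.1 -7.1  0.5]
[ -1.  -0. -21.] [  0.1 -10.8   0.5]
[ -0.  -0. -28.] [  0.1 -14.6   0.5]
[  1.  -0. -35.] [  0.1 -18.3   0.5]
[  2.  -0. -42.] [  0.2 -22.1   0.5]
[  4.  -0. -49.] [  0.2 -25.8   0.4]
[  7.  -0. -56.] [  0.2 -29.6   0.4]
```

drive_tool --rows '[{"translation":[0,0,-6],"delta_rot":[0,-3.3,0],"grip":0},{"translation":[-1,0,-13],"delta_rot":[0,-7.1,0],"grip":0},{"translation":[-1,0,-21],"delta_rot":[0,-10.8,0],"grip":0},{"translation":[0,0,-28],"delta_rot":[0,-14.6,0],"grip":0},{"translation":[1,0,-35],"delta_rot":[0,-18.3,0],"grip":0},{"translation":[2,0,-42],"delta_rot":[0,-22,0],"grip":0},{"translation":[4,0,-49],"delta_rot":[0,-25.8,0],"grip":0},{"translation":[7,0,-56],"delta_rot":[0,-29.6,0],"grip":0}]'

```text
time_s: 6.85
tcp_pos: [0.5011, -0.1755, 0.0039]
orientation: [-1.576, -0.007, -0.239]
wrist_force: [0.1, 1.0, -0.6]
finger_gap: 0.0003
```

```bash
python3 p1.py 166 194; python3 - <<'E'
from h import *
import cv2
c=arm.camera("side")
cv2.imwrite("pics/s7.png",cv2.resize(c["image"][60:300,250:500,::-1],None,fx=2.4,fy=2.4,interpolation=2))
E
```

```text
t 6.85 tcp [ 0.5011 -0.1755  0.0039] rpy [-90.3  -0.4 -13.7] F [ 0.1  1.  -0.6]
[-1. -0. -7.] [ 0.3 -3.2  0.4]
[ -1.  -0. -13.] [ 0.3 -6.7  0.4]
[ -1.   0. -20.] [  0.3 -10.2   0.4]
[ -1.   0. -27.] [  0.3 -13.7   0.3]
[ -0.   0. -34.] [  0.3 -17.2   0.3]
[  1.   0. -40.] [  0.3 -20.7   0.3]
[  3.   0. -47.] [  0.3 -24.2   0.3]
[  5.   0. -54.] [  0.4 -27.7   0.3]
```

View pics/s7.png

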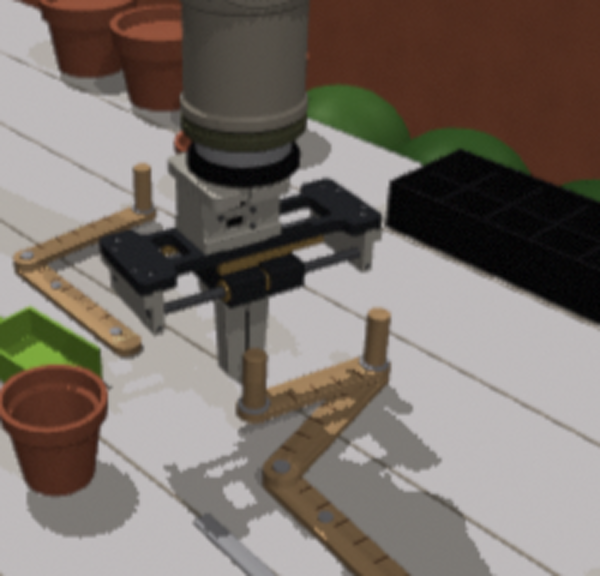

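The tip knob is now at (255,365) and still tracking the finger. The elbow at (377,325) and the root at (281,468) have not moved.

drive_tool --rows '[{"translation":[-1,0,-7],"delta_rot":[0,-3.2,0],"grip":0},{"translation":[-1,0,-13],"delta_rot":[0,-6.7,0],"grip":0},{"translation":[-1,0,-20],"delta_rot":[0,-10,0],"grip":0},{"translation":[-1,0,-27],"delta_rot":[0,-13.7,0],"grip":0},{"translation":[0,0,-34],"delta_rot":[0,-17,0],"grip":0},{"translation":[1,0,-40],"delta_rot":[0,-20.7,0],"grip":0},{"translation":[3,0,-47],"delta_rot":[0,-24,0],"grip":0},{"translation":[5,0,-54],"delta_rot":[0,-27.5,0],"grip":0}]'

```text
time_s: 7.57
tcp_pos: [0.493, -0.2293, 0.0043]
orientation: [-1.577, -0.004, 0.247]
wrist_force: [5.6, 16.8, -0.8]
finger_gap: 0.0003
```

```bash
python3 - <<'E'
from h import *
import cv2
c=arm.camera("side");s=arm.sense();print(s["tcp_pos"],np.degrees(s["orientation"]),s["wrist_force"])
cv2.imwrite("pics/s8.png",cv2.resize(c["image"][130:290,320:450,::-1],None,fx=3.6,fy=3.6,interpolation=2))
c=arm.camera("top");cv2.imwrite("pics/t8.png",cv2.resize(c["image"][60:240,250:450,::-1],None,fx=3,fy=3,interpolation=2))
E
```

```text
[ 0.4936 -0.2301  0.0044] [-90.3937  -0.2415  14.3904] [ 1.2857  6.3828 -0.5357]
```

View pics/s8.png

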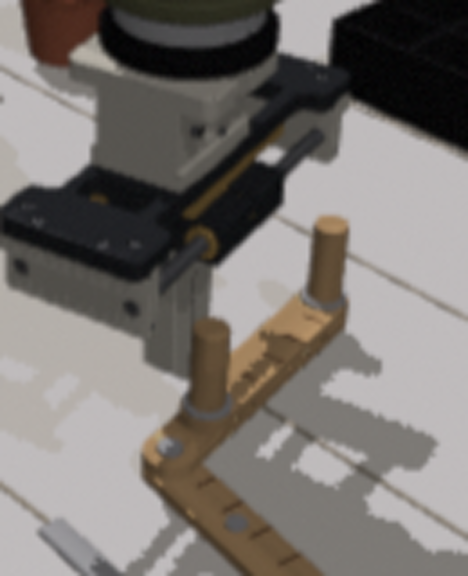

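View pics/t8.png

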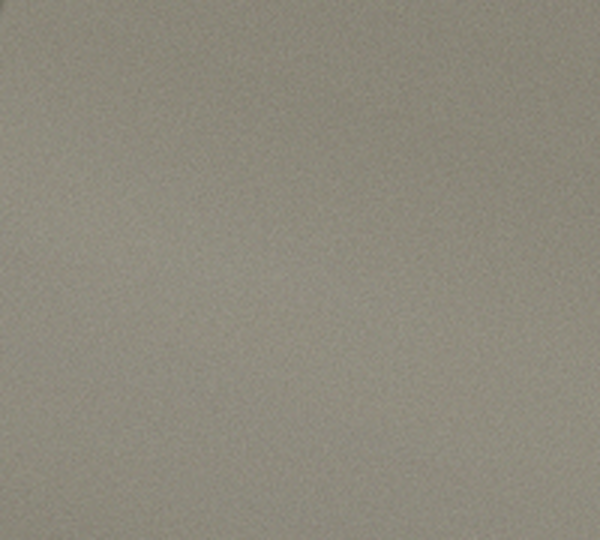

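The side view shows the tip leaf lying on the middle leaf, with the tip knob at (212,328) and the elbow at (331,224) in the crop. The arm hides the top view. The force rose at the stop, so I'll check for any shift and back off.

```bash
python3 - <<'E'
from h import *
c=arm.camera("side")
e=onz(c,411.8,192.1,.07);t=onz(c,378.8,221,.07)
print(e,t,np.linalg.norm((t[:2]-Rt)),np.linalg.norm(e[:2]-Rt),np.degrees(np.arctan2(*(e[:2]-Rt)[::-1])))
s=arm.sense();p=s["tcp_pos"]
E
python3 go.py .484 -.195 .004 14.5 4
```

```text
[ 0.6045 -0.2274  0.07  ] [ 0.4973 -0.2478  0.07  ] 0.028982080230035595 0.1380956826790747 9.938617079492786
t 7.7167 tcp [ 0.4933 -0.2299  0.0043] rpy [-90.4  -0.2  14. ] F [1.2 3.5 0.6]
[-0.  0.  9.] [ 0.4 -0.1  0.2]
[-0.  0. 18.] [ 0.4 -0.3  0.2]
[-0.  0. 27.] [ 0.4 -0.4  0.2]
[-1.  0. 36.] [ 0.4 -0.5  0.2]
[-1.  0. 36.] [ 0.4 -0.5  0.2]
[-1.  0. 36.] [ 0.4 -0.5  0.2]
[-1.  0. 36.] [ 0.4 -0.5  0.2]
[-1.  0. 36.] [ 0.4 -0.5  0.2]
gap 0.0004320992244524433 q7 0.6120126241183903
```

drive_tool --rows '[{"translation":[0,0,9],"delta_rot":[0,0,0],"grip":0},{"translation":[0,0,18],"delta_rot":[0,0,0],"grip":0},{"translation":[0,0,27],"delta_rot":[0,0,0],"grip":0},{"translation":[0,0,36],"delta_rot":[0,0,0],"grip":0},{"translation":[20,0,36],"delta_rot":[0,0,0],"grip":0},{"translation":[40,0,36],"delta_rot":[0,0,0],"grip":0},{"translation":[60,0,36],"delta_rot":[0,1,0],"grip":0},{"translation":[80,0,36],"delta_rot":[0,2,0],"grip":0}]'

```text
time_s: 8.38
tcp_pos: [0.5628, -0.1743, 0.0045]
orientation: [-1.578, -0.004, 0.209]
wrist_force: [0.2, -0.0, -0.6]
finger_gap: 0.0005
```

```bash
cat > p2.py <<'E'
from h import *
import sys
a,b=map(float,sys.argv[1:3]);off=float(sys.argv[3]) if len(sys.argv)>3 else .0165
rows(arc(Rt,.14,np.linspace(a,b,9)[1:],-1,off=off,z=.004))
E
python3 p2.py 20 10 .022; python3 - <<'E'
from h import *
import cv2
c=arm.camera("side")
cv2.imwrite("pics/s9.png",cv2.resize(c["image"][60:300,250:500,::-1],None,fx=2.4,fy=2.4,interpolation=2))
E
```

```text
t 8.3833 tcp [ 0.5628 -0.1743  0.0045] rpy [-90.4  -0.2  12. ] F [ 0.2 -0.  -0.6]
[ 28.   1. -17.] [ 0.4 -6.8  0.2]
[ 29.   1. -20.] [ 0.4 -5.5  0.2]
[ 30.   1. -23.] [ 0.4 -4.3  0.2]
[ 30.   1. -26.] [ 0.4 -3.   0.2]
[ 31.   1. -29.] [ 0.4 -1.8  0.2]
[ 32.   1. -32.] [ 0.4 -0.5  0.2]
[ 32.   1. -35.] [0.4 0.7 0.2]
[ 33.   1. -38.] [0.4 2.  0.2]
```

View pics/s9.png

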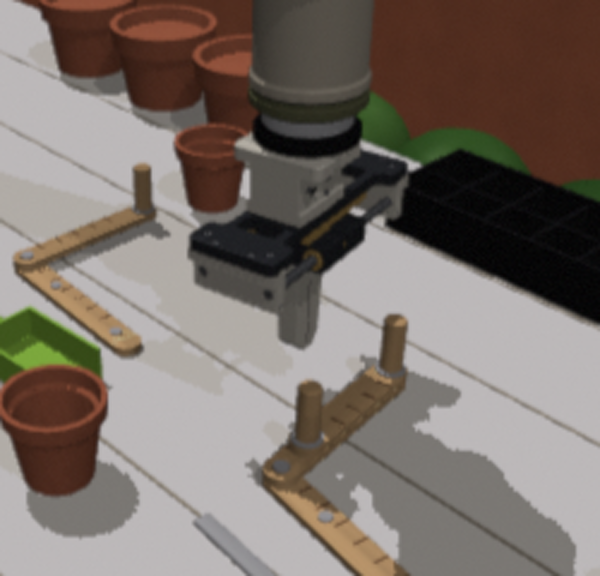

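The tip leaf stays folded: tip knob (309,390), elbow (396,325), other rule untouched. Now moving behind the elbow knob and pushing it.

drive_tool --rows '[{"translation":[15,0,0],"delta_rot":[0,0,0],"grip":0},{"translation":[29,0,-5],"delta_rot":[0,0,0],"grip":0},{"translation":[31,0,-12],"delta_rot":[0,0,0],"grip":0},{"translation":[31,0,-18],"delta_rot":[0,0,0],"grip":0},{"translation":[32,0,-24],"delta_rot":[0,0,0],"grip":0},{"translation":[32,0,-29],"delta_rot":[0,0,0],"grip":0},{"translation":[32,0,-34],"delta_rot":[0,1,0],"grip":0},{"translation":[33,0,-38],"delta_rot":[0,2,0],"grip":0}]'

```text
time_s: 9.1
tcp_pos: [0.6071, -0.2042, 0.0053]
orientation: [-1.578, -0.008, 0.172]
wrist_force: [-0.4, -0.8, 0.6]
finger_gap: 0.0007
```

```bash
python3 p2.py 12 -16
```

```text
t 9.1 tcp [ 0.6071 -0.2042  0.0053] rpy [-90.4  -0.5   9.9] F [-0.4 -0.8  0.6]
[-4.  1. -9.] [0.4 1.3 0.5]
[ -4.   1. -18.] [0.4 4.8 0.5]
[ -4.   1. -27.] [0.4 8.3 0.5]
[ -4.   2. -35.] [ 0.4 11.8  0.5]
[ -5.   2. -44.] [ 0.3 15.3  0.5]
[ -7.   2. -52.] [ 0.3 18.8  0.5]
[ -9.   2. -61.] [ 0.3 22.3  0.5]
[-11.   2. -69.] [ 0.3 25.8  0.6]
```

drive_tool --rows '[{"translation":[-3,1,-9],"delta_rot":[0,1.3,0],"grip":0},{"translation":[-4,1,-18],"delta_rot":[0,4.8,0],"grip":0},{"translation":[-4,1,-27],"delta_rot":[0,8.3,0],"grip":0},{"translation":[-4,1,-35],"delta_rot":[0,11.8,0],"grip":0},{"translation":[-5,1,-44],"delta_rot":[0,15.3,0],"grip":0},{"translation":[-7,1,-52],"delta_rot":[0,18.8,0],"grip":0},{"translation":[-9,1,-61],"delta_rot":[0,22.3,0],"grip":0},{"translation":[-11,1,-69],"delta_rot":[0,26,0],"grip":0}]'

```text
time_s: 9.77
tcp_pos: [0.6071, -0.2741, 0.0043]
orientation: [-1.572, -0.009, -0.286]
wrist_force: [-1.7, 2.2, -0.7]
finger_gap: 0.0006
```

```bash
python3 p2.py -16 -44; python3 - <<'E'
from h import *
import cv2
c=arm.camera("side")
cv2.imwrite("pics/s10.png",cv2.resize(c["image"][100:340,280:530,::-1],None,fx=2.4,fy=2.4,interpolation=2))
E
```

```text
t 9.7667 tcp [ 0.6071 -0.2741  0.0043] rpy [-90.1  -0.5 -16.4] F [-1.7  2.2 -0.7]
[ 1.  0. -8.] [0.1 3.1 0.5]
[  2.   0. -17.] [0.1 6.6 0.5]
[  1.   0. -25.] [ 0.  10.1  0.5]
[  1.   0. -34.] [ 0.  13.6  0.5]
[ -1.   0. -43.] [ 0.  17.1  0.5]
[ -3.   0. -51.] [ 0.  20.6  0.5]
[ -5.   0. -59.] [-0.  24.1  0.5]
[ -8.   0. -67.] [-0.  27.6  0.5]
```

View pics/s10.png

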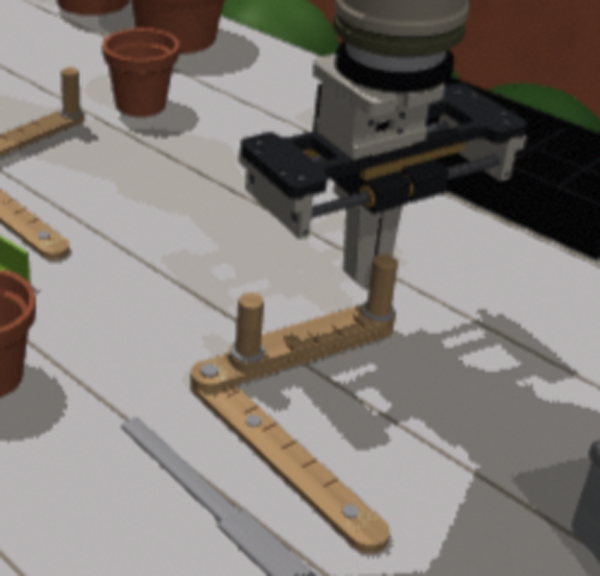

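The middle leaf follows the finger with the tip leaf folded on it: elbow knob (383,285), tip knob (250,325). Continuing.

drive_tool --rows '[{"translation":[1,0,-8],"delta_rot":[0,3,0],"grip":0},{"translation":[2,0,-17],"delta_rot":[0,6.6,0],"grip":0},{"translation":[1,0,-25],"delta_rot":[0,10,0],"grip":0},{"translation":[1,0,-34],"delta_rot":[0,13.6,0],"grip":0},{"translation":[-1,0,-43],"delta_rot":[0,17,0],"grip":0},{"translation":[-3,0,-51],"delta_rot":[0,20.6,0],"grip":0},{"translation":[-5,0,-59],"delta_rot":[0,24,0],"grip":0},{"translation":[-8,0,-67],"delta_rot":[0,27.5,0],"grip":0}]'

```text
time_s: 10.48
tcp_pos: [0.5801, -0.3379, 0.0043]
orientation: [-1.568, -0.01, -0.774]
wrist_force: [2.1, 1.8, -1.4]
finger_gap: 0.0006
```

```bash
python3 p2.py -44 -72
```

```text
t 10.4833 tcp [ 0.5801 -0.3379  0.0043] rpy [-89.8  -0.5 -44.4] F [ 2.1  1.8 -1.4]
[ 0.  0. -7.] [-0.2  3.1  0.5]
[  1.   0. -16.] [-0.2  6.6  0.5]
[  0.   0. -24.] [-0.2 10.1  0.5]
[ -0.   0. -33.] [-0.2 13.6  0.5]
[ -2.   0. -41.] [-0.2 17.1  0.5]
[ -4.   0. -50.] [-0.2 20.6  0.5]
[ -6.   0. -58.] [-0.3 24.1  0.5]
[ -9.   0. -66.] [-0.3 27.6  0.5]
```

drive_tool --rows '[{"translation":[0,0,-7],"delta_rot":[0,3,0],"grip":0},{"translation":[1,0,-16],"delta_rot":[0,6.6,0],"grip":0},{"translation":[0,0,-24],"delta_rot":[0,10,0],"grip":0},{"translation":[0,0,-33],"delta_rot":[0,13.6,0],"grip":0},{"translation":[-2,0,-41],"delta_rot":[0,17,0],"grip":0},{"translation":[-4,0,-50],"delta_rot":[0,20.6,0],"grip":0},{"translation":[-6,0,-58],"delta_rot":[0,24,0],"grip":0},{"translation":[-9,0,-66],"delta_rot":[0,27.5,0],"grip":0}]'

```text
time_s: 11.15
tcp_pos: [0.5279, -0.3793, 0.0043]
orientation: [-1.563, -0.008, -1.257]
wrist_force: [2.4, 0.6, 1.1]
finger_gap: 0.0008
```

```bash
python3 p2.py -72 -97; python3 - <<'E'
from h import *
import cv2
c=arm.camera("side")
cv2.imwrite("pics/s11.png",cv2.resize(c["image"][120:360,280:530,::-1],None,fx=2.4,fy=2.4,interpolation=2))
E
```

```text
t 11.15 tcp [ 0.5279 -0.3793  0.0043] rpy [-89.5  -0.5 -72. ] F [2.4 0.6 1.1]
[ 0.  0. -8.] [-0.5  3.1  0.5]
[  1.   0. -16.] [-0.5  6.2  0.4]
[  1.   0. -23.] [-0.5  9.4  0.4]
[  0.   0. -31.] [-0.5 12.5  0.4]
[ -1.  -0. -39.] [-0.5 15.6  0.4]
[ -2.  -0. -46.] [-0.5 18.7  0.4]
[ -4.  -0. -54.] [-0.5 21.9  0.4]
[ -6.  -0. -61.] [-0.6 25.   0.4]
```

View pics/s11.png

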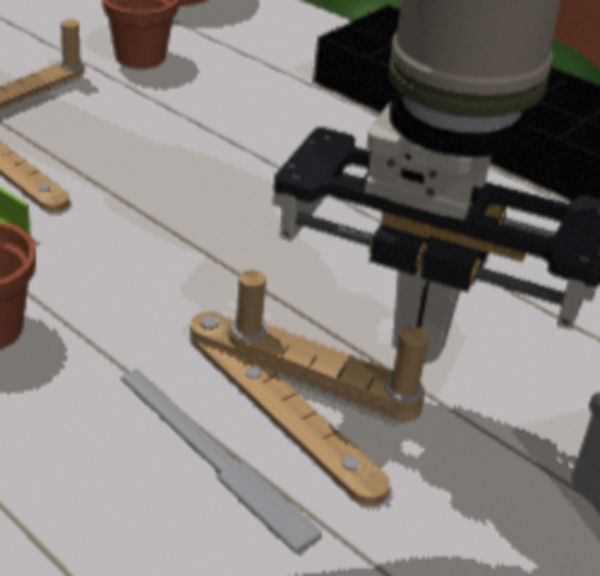

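```bash
python3 - <<'E'
from h import *
import cv2
c=arm.camera("side")
cv2.imwrite("pics/s12.png",cv2.resize(c["image"][140:400,400:640,::-1],None,fx=2.3,fy=2.3,interpolation=2))
t=arm.camera("top")
a=cv2.imread("pics/top0.png");cv2.imwrite("pics/t0b.png",cv2.resize(a[100:210,440:570],None,fx=5,fy=5,interpolation=2))
E
```

```text
(no output)
```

View pics/s12.png

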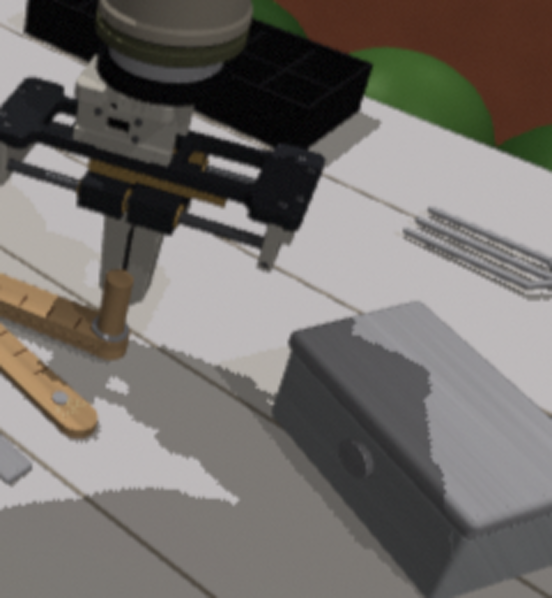

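View pics/t0b.png

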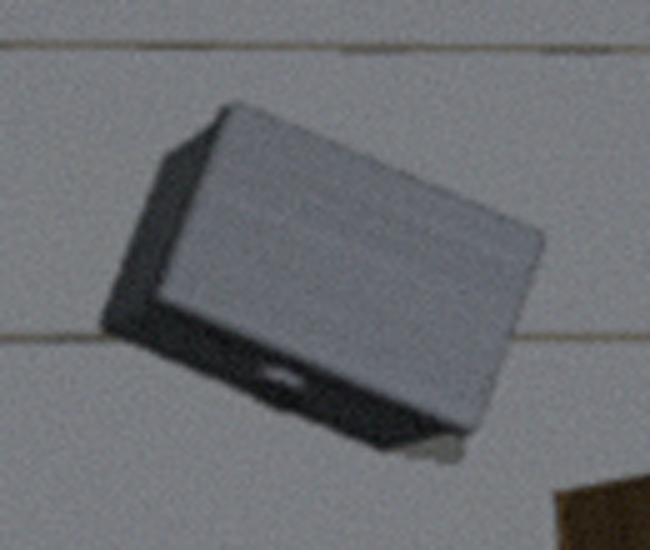

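```bash
python3 - <<'E'
from h import *
t=arm.camera("top");s=arm.camera("side")
print(tri(ray(t,472,158.6),ray(s,527.4,288.7)),onz(t,461,165,0))
for w,x,y in((-72,.528,-.379),(-97,.468,-.392)):
    c,si=np.cos(np.radians(w)),np.sin(np.radians(w))
    print([(round(x+u*c-v*si,3),round(y+u*si+v*c,3)) for u in(.094,) for v in(-.0375,.0375)])
E
```

```text
(array([ 0.5424, -0.4876,  0.0649]), np.float64(0.0013170409626074673)) [ 0.5429 -0.4915  0.    ]
[(np.float64(0.521), np.float64(-0.48)), (np.float64(0.593), np.float64(-0.457))]
[(np.float64(0.419), np.float64(-0.481)), (np.float64(0.494), np.float64(-0.49))]
```

The box stands only 65 mm high and has its nearest corner at (0.542,-0.488). The gripper body, at about 120 mm, clears it and is moving away. Finishing the fold: in the crop the leaf is about 25° short, with the elbow knob at (408,360).

drive_tool --rows '[{"translation":[0,0,-8],"delta_rot":[0,3,0],"grip":0},{"translation":[1,0,-16],"delta_rot":[0,6.2,0],"grip":0},{"translation":[1,0,-23],"delta_rot":[0,9.4,0],"grip":0},{"translation":[0,0,-31],"delta_rot":[0,12.5,0],"grip":0},{"translation":[-1,0,-39],"delta_rot":[0,15.6,0],"grip":0},{"translation":[-2,0,-46],"delta_rot":[0,18.7,0],"grip":0},{"translation":[-4,0,-54],"delta_rot":[0,22,0],"grip":0},{"translation":[-6,0,-61],"delta_rot":[0,25,0],"grip":0}]'

```text
time_s: 12.07
tcp_pos: [0.4675, -0.3919, 0.0037]
orientation: [-1.561, -0.003, -1.693]
wrist_force: [2.6, 1.9, 0.2]
finger_gap: 0.0003
```

```bash
python3 p2.py -97 -99; python3 - <<'E'
from h import *
import cv2
c=arm.camera("side")
cv2.imwrite("pics/s13.png",cv2.resize(c["image"][180:360,320:480,::-1],None,fx=3.3,fy=3.3,interpolation=2))
E
```

```text
t 12.0667 tcp [ 0.4675 -0.3919  0.0037] rpy [-89.4  -0.2 -97. ] F [2.6 1.9 0.2]
[ 0. -0. -0.] [-0.6  0.2  0.2]
[ 0. -0. -1.] [-0.6  0.5  0.2]
[ 0. -0. -2.] [-0.6  0.7  0.2]
[ 0. -0. -2.] [-0.6  1.   0.2]
[ 1. -0. -3.] [-0.6  1.2  0.2]
[ 1. -0. -3.] [-0.6  1.5  0.2]
[ 1. -0. -4.] [-0.6  1.7  0.2]
[ 1. -0. -5.] [-0.6  2.   0.2]
```

View pics/s13.png

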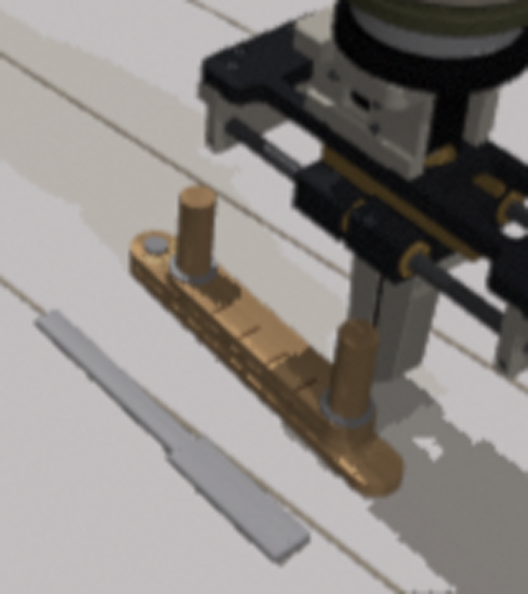

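The leaves are stacked to within a degree or two: elbow knob (357,330), tip knob (197,195), root pin (155,243). A small final push to the stop, then I'll retreat.

drive_tool --rows '[{"translation":[0,0,-1],"delta_rot":[0,0.5,0],"grip":0},{"translation":[0,0,-3],"delta_rot":[0,1,0],"grip":0},{"translation":[1,0,-4],"delta_rot":[0,1.5,0],"grip":0},{"translation":[1,0,-5],"delta_rot":[0,2,0],"grip":0},{"translation":[1,0,-5],"delta_rot":[0,2,0],"grip":0},{"translation":[1,0,5],"delta_rot":[0,2,0],"grip":0},{"translation":[1,0,20],"delta_rot":[0,2,0],"grip":0},{"translation":[1,0,35],"delta_rot":[0,2,0],"grip":0}]'

```text
time_s: 12.78
tcp_pos: [0.5008, -0.3976, 0.0041]
orientation: [-1.562, -0.003, -1.734]
wrist_force: [0.3, 0.3, 0.7]
finger_gap: 0.0004
```

drive_tool --rows '[{"translation":[0,-20,10],"delta_rot":[0,0,0],"grip":0},{"translation":[0,-50,15],"delta_rot":[0,0,0],"grip":0},{"translation":[0,-80,30],"delta_rot":[0,0,0],"grip":0},{"translation":[0,-110,60],"delta_rot":[0,0,0],"grip":0},{"translation":[0,-130,95],"delta_rot":[0,0,0],"grip":0},{"translation":[0,-140,130],"delta_rot":[0,0,0],"grip":0},{"translation":[0,-140,165],"delta_rot":[0,0,0],"grip":0},{"translation":[0,-140,200],"delta_rot":[0,0,0],"grip":0}]'

```text
time_s: 13.45
tcp_pos: [0.6984, -0.4299, 0.1471]
orientation: [-1.562, -0.004, -1.734]
wrist_force: [2.0, -1.1, -0.4]
finger_gap: -0.0
```

```bash
python3 - <<'E'
from h import *
import cv2
s=arm.sense();print(s["time_s"],s["tcp_pos"],s["wrist_force"],np.abs(s["joint_velocities"]).max())
c=arm.camera("side");cv2.imwrite("pics/s14.png",c["image"][:,:,::-1])
cv2.imwrite("pics/s14z.png",cv2.resize(c["image"][180:360,320:480,::-1],None,fx=3.3,fy=3.3,interpolation=2))
c=arm.camera("top");cv2.imwrite("pics/t14.png",c["image"][:,:,::-1])
E
```

```text
13.45 [ 0.6984 -0.4299  0.1471] [ 1.9751 -1.0818 -0.4127] 1.0961042262162388
```

View pics/s14z.png

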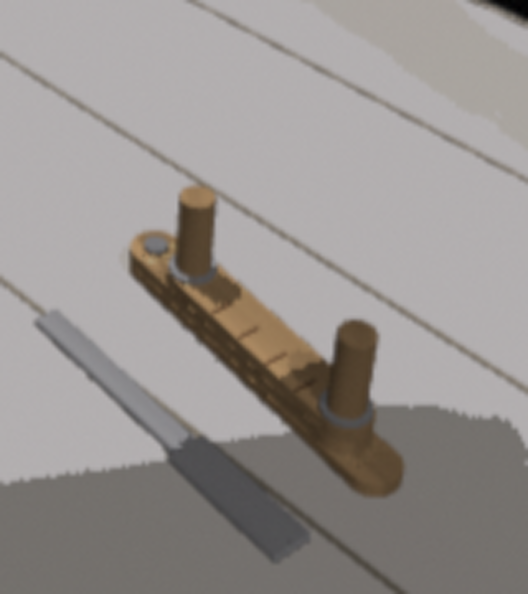

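View pics/t14.png

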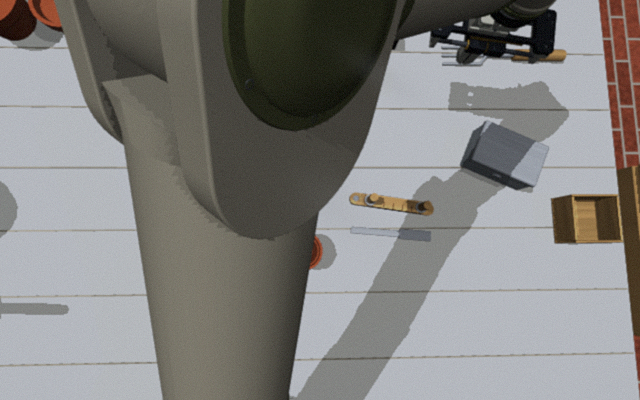

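View pics/s14.png

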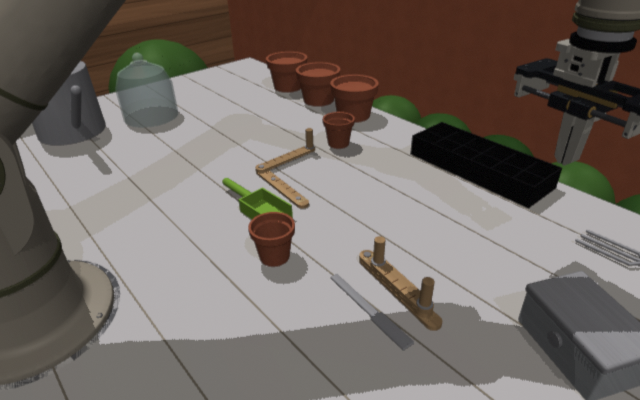

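The leaves are stacked, with the knob tops at (379,239) and (428,280) in the side view. The short rule's knob is still at (309,135), as at the start. I'll let the arm settle, then take the final numbers.

drive_tool --rows '[{"translation":[0,0,0],"delta_rot":[0,0,0],"grip":0},{"translation":[0,0,0],"delta_rot":[0,0,0],"grip":0},{"translation":[0,0,0],"delta_rot":[0,0,0],"grip":0},{"translation":[0,0,0],"delta_rot":[0,0,0],"grip":0},{"translation":[0,0,0],"delta_rot":[0,0,0],"grip":0},{"translation":[0,0,0],"delta_rot":[0,0,0],"grip":0},{"translation":[0,0,0],"delta_rot":[0,0,0],"grip":0},{"translation":[0,0,0],"delta_rot":[0,0,0],"grip":0}]'

```text
time_s: 14.22
tcp_pos: [0.7018, -0.4281, 0.1446]
orientation: [-1.561, -0.003, -1.73]
wrist_force: [0.4, 0.3, 0.0]
finger_gap: 0.0002
```

```bash
python3 - <<'E'
from h import *
import cv2
c=arm.camera("side")
e=onz(c,320+357/3.3,180+331/3.3,.07);t=onz(c,320+197/3.3,180+197/3.3,.07)
u=np.array([np.cos(np.radians(-98.6)),np.sin(np.radians(-98.6))]);d=e[:2]-Rt
print("elbow x,y in rule",d@u,u[0]*d[1]-u[1]*d[0],"tip dist",np.linalg.norm(t[:2]-Rt))
a=cv2.imread("pics/side0.png")[120:215,245:325].astype(int);b=c["image"][120:215,245:325,::-1].astype(int)
print("short-rule knob patch diff",np.abs(a-b)[5:35,57:72].mean())
s=arm.sense();print(s["time_s"],s["tcp_pos"],np.abs(s["joint_velocities"]).max(),s["wrist_force"])
E
```

```text
elbow x,y in rule 0.14006267820266308 0.0004602562100694124 tip dist 0.03184147310894917
short-rule knob patch diff 6.253333333333333
14.2667 [ 0.7019 -0.428   0.1445] 0.0031732014851725138 [-0.0853 -0.493  -0.0424]
```

```bash
python3 -c "
from bench import arm
print(arm.sign_off())"
```

```text
the job is handed in; nothing more can be done
None
```

The three-leaf rule is folded up, and I handed the job in at about 14.3 s. I used the closed fingers as a pusher, first swinging the tip leaf back onto the middle leaf. The middle leaf was then still over 100° out. Next I pushed the elbow knob round to home and moved the arm clear.

**Last checks (side camera):**
- **Elbow knob:** 140 mm along the fixed leaf and 0.5 mm off its centre line.
- **Tip knob:** 32 mm from the root hinge.
- **Other rule:** its knob showed at the same pixel position as at the start.
- **Arm:** still, with wrist force under 1 N.

**What disagreed:**
- **Reported height:** the reported TCP height read about 33 mm below where the pictures showed the fingertips. I confirmed this with a slow descent over bare bench and corrected for it.
- **Middle leaf:** it turned several degrees clockwise, the closing direction, during and after the tip leaf's fold (by the camera from 14.5° to about 10°, then roughly 5°). This did no harm.
- **Top view:** the arm hid the other rule in the last top picture, so I checked it only from the side camera.

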